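# Load the furnace carrier with sample cells in measuring order

## Task

Move the four capped sample cells from their coloured holders on the bench rack into the four cups of the furnace carrier, keeping their measuring order: both rows start at the end with the white disc, so the cell nearest the rack's white disc goes into the cup nearest the carrier's white disc, the next cell into the next cup, and so on. Keep every cell upright, set it down rather than dropping it, and leave each one standing flat on the floor of its cup.

Things in the scene. Friction and masses are not known exactly. Their poses are not given: they have to be found in the camera images.
- cell_red: Loose upright sample cell: a steel cylinder 40 mm in diameter with a red cap of 39 mm, 61.5 mm tall in all (steel up to 46 mm, cap above), about 0.22 kg. At the start it stands in the red holder. Origin: centre of its underside; z up its axis.
- cell_blue: Loose upright sample cell: a steel cylinder 40 mm in diameter with a blue cap of 39 mm, 61.5 mm tall in all (steel up to 46 mm, cap above), about 0.22 kg. At the start it stands in the blue holder. Origin: centre of its underside; z up its axis.
- cell_green: Loose upright sample cell: a steel cylinder 40 mm in diameter with a green cap of 39 mm, 61.5 mm tall in all (steel up to 46 mm, cap above), about 0.22 kg. At the start it stands in the green holder. Origin: centre of its underside; z up its axis.
- cell_yellow: Loose upright sample cell: a steel cylinder 40 mm in diameter with a yellow cap of 39 mm, 61.5 mm tall in all (steel up to 46 mm, cap above), about 0.22 kg. At the start it stands in the yellow holder. Origin: centre of its underside; z up its axis.
- holder_red: Fixed red holder, one of four in a row 80 mm apart on the bench rack, in changing order. Plate 68 x 72 x 8 mm with a round rim (46 mm inside, 3 mm thick, 5 mm high) on top. Origin: centre of underside, 10 mm above the bench; the cell stands 8 mm above it, 18 mm above the bench.
- holder_blue: Fixed blue holder, one of four in a row 80 mm apart on the bench rack, in changing order. Plate 68 x 72 x 8 mm with a round rim (46 mm inside, 3 mm thick, 5 mm high) on top. Origin: centre of underside, 10 mm above the bench; the cell stands 8 mm above it, 18 mm above the bench.
- holder_green: Fixed green holder, one of four in a row 80 mm apart on the bench rack, in changing order. Plate 68 x 72 x 8 mm with a round rim (46 mm inside, 3 mm thick, 5 mm high) on top. Origin: centre of underside, 10 mm above the bench; the cell stands 8 mm above it, 18 mm above the bench.
- holder_yellow: Fixed yellow holder, one of four in a row 80 mm apart on the bench rack, in changing order. Plate 68 x 72 x 8 mm with a round rim (46 mm inside, 3 mm thick, 5 mm high) on top. Origin: centre of underside, 10 mm above the bench; the cell stands 8 mm above it, 18 mm above the bench.
- bench_rack: Fixed bench rack: dark wooden bar 74 (x) x 400 (y) x 10 mm carrying the four holders in a row along its y, at y = 120, 40, -40, -120 mm, x = 0. A post with a flat white disc on top (36 mm across, 53 mm tall) stands on it at its +y end, y = 178 mm. Origin: centre of underside, on the bench.
- carrier: Fixed furnace carrier: dark steel bar 74 (x) x 400 (y) x 12 mm with four alike cups in a row at y = 120, 40, -40, -120 mm, x = 0. Cup: pale metal floor at z = 12 mm, pale round rim 60 mm inside, 3 mm thick, 5 mm high. A post with a white disc, 55 mm tall, stands at its -y end, y = -178 mm, a small dark stop at the other. Origin: centre of underside, on the bench.
Not all that is in view belongs to the job. Leave any black or pink look-alike of the cell_red alone.

How it is judged:
By the outcome, as a careful person would: the job done as asked, in the order asked, and still so for the second after the job is handed in, with the robot touching nothing.
It also fails if it takes over 96 s, if anything falls off the work surface, if the arm or the gripper's body presses on something with over 40 N, if the wrist force passes 120 N, or if a joint passes its speed limit or range.

## Robot

A 7-joint arm with a two-finger parallel gripper is mounted at the origin on the work surface. World frame = base frame: x ahead of the robot, y to its left, z up, the work surface at z = 0. Lengths are in m, angles in rad, forces in N, time in s.
With the tool pointing down it reaches from about 0.425 to 0.925 m from the base axis. Payload 6.8 kg.
Tool frame: the origin (TCP) lies on the centre line of the jaws, within the pads' length; the fingertips stand 17 mm ahead of it and the grasp point (between the pads) lies 2 mm behind it (nose_length is the z of the fingertips in the tool frame, in m); z points along the fingers, y is the line along which they close (so a half turn about z gives the same grasp; the last joint's range is limited). The gripper opens to 85 mm and grips with 20 to 120 N. Pads are 22 mm wide; open, the fingers measure 114 mm over their backs; the gripper's body (76 mm by 85 mm) begins 54 mm behind the grasp point. The pads swing forward as they close: fully open they stand 13 mm farther back than shut.
Start: joints at [-1.364, 0.477, 0.022, 1.555, -0.011, 1.109, -0.083], TCP at [0.209, 0.642, 0.248] pointing down, gripper open.
Joint ranges: [-2.96, 2.96], [-0.34, 2.1], [-1.41, 1.46], [0.24, 2.44], [-1.37, 4.51], [0.17, 1.92], [-2.96, 2.96]. Speed limits (rad/s): [2.39, 2.39, 3.14, 3.14, 3.14, 3.14, 3.14].

## Interface

Orientations are given as a unit quaternion [w, x, y, z].
In Python, from station import movep, move_linear, set_joints, gripper_open, close, wait, inverse_kinematics, state, camera, calibration, Unreachable, job_done, search_frame, place_of, nose_length gives the robot as it stands. The module is installed in compiled form; this text tells all that it offers. Calls block until the motion is done:
- movep(position, orientation): joint-space move of the TCP to a pose.
- move_linear(position, attitude=None, velocity=0.15, guard=None): straight line of the TCP; attitude=None keeps the orientation; velocity is the mean speed in m/s. With guard (N) it stops when the force on the tool has changed by that much, and returns True; else False.
- set_joints(angles): joint-space move.
- gripper_open() and close(): open the fingers fully, or close them until they stop; the grip force is fixed at half the most.
- wait(seconds).
- inverse_kinematics(position, orientation): joint angles nearest the present ones, or None.
- state(): the state.
- camera(name): name is "scene" or "side" or "wrist"; returns the picture (420x560x3 uint8, blue, green, red); there is no depth.
- calibration(name): a dict with "fx", "fy", "cx", "cy" (pixels), "k1" (the pictures are not rectified: a ray, as slopes to the right and down, at radius r is drawn at 1 + k1 r^2 times it, then the intrinsics apply), "R" (3x3) and "t" (3): a world point X has camera coordinates R X + t. Camera axes: x right, y down, z forward; pixel columns grow to the right and rows downward; lengths in m; the calibration is good to about 2 mm. A picture is of the moment at which its call begins: read the wrist's pose just before it. calibration takes no time and is no camera call; for the wrist camera it gives the pose at the moment of the call.
A pose or a line that the arm cannot do raises Unreachable and nothing moves.
- job_done(): hands the job in; it is judged then, once.
Trained networks look in the newest picture that a camera, given by its name, has taken for a name from the list of things; names that differ only in an ending like _2 or _b are one class to them, and where a whole thing is asked for, a point or a joint stands for the part that bears it (a point fixed in the world has none). Each returns a list of dicts, best first, with "score" (0 to 1); they miss things now and then, are a little off and sometimes report something else, mostly with a low value. They report only what shows in the picture. A call takes as long as a camera call. They do not tell look-alikes from the thing itself.
- search_frame(camera, query): "extent" ([left, top, right, bottom] in pixels, round what is visible of it).
- place_of(camera, query): "point" ([column, row] in pixels: a listed point, or the origin of a listed thing).
The state is a dict: "t": time; "q": joint angles; "qd": joint speeds; "joint_torque": joint torques, N m; "ee_pos": TCP position; "orientation": TCP orientation; "contact_force": force on the tool from outside, world axes, zero at the start; "torque": the same for the moment, N m; "finger_gap": opening from 0.0 (shut) to 1.0 (fully open); "finger_force": force on a finger pad.
Only numpy, scipy, OpenCV 4.12 (cv2) and the standard library are available. Lean on these libraries where they do the work, as an engineer would, in place of code of your own. Each camera call takes 0.05 s, during which the arm holds its last target. There are 200 camera calls.

## Working session

There is one attempt and no reset: what is moved stays moved. The work goes in short steps, each a Python script; the robot and the scene stay as the last script left them, time stands still between calls to the robot, and variables do not carry over. Pictures are saved under pics/ and viewed, at most 14 in all, crops included, and the job is handed in when it is done.

```bash
mkdir -p pics; python3 - <<'E'
from station import *
import cv2, numpy as np
s=state();print(s['t'],s['ee_pos'],s['orientation'],nose_length if not callable(nose_length) else nose_length())
for c in("scene","side"):
    im=camera(c);cv2.imwrite(f"pics/{c}0.png",im)
    k=calibration(c);print(c,{a:np.round(v,3).tolist() for a,v in k.items()})
    for n in("cell_red","cell_blue","cell_green","cell_yellow","holder_red","holder_blue","holder_green","holder_yellow","bench_rack","carrier"):
        print(n,[(np.round(d['point']).tolist(),round(d['score'],2)) for d in place_of(c,n)[:4]])
E
```

```text
0.0 [0.20886083 0.64127153 0.24727846] [-6.51737108e-05  1.56777520e-01  9.87633481e-01 -9.54993708e-04] 0.017
scene {'fx': 539.536, 'fy': 539.536, 'cx': 278.625, 'cy': 202.083, 'k1': -0.155, 'R': [[-0.273, 0.962, 0.009], [0.561, 0.167, -0.811], [-0.782, -0.216, -0.585]], 't': [0.172, -0.302, 1.332]}
cell_red [([214.0, 284.0], 0.92), ([153.0, 264.0], 0.9), ([202.0, 169.0], 0.9), ([205.0, 220.0], 0.76)]
cell_blue [([250.0, 225.0], 0.77)]
cell_green [([160.0, 212.0], 0.64), ([205.0, 221.0], 0.25)]
cell_yellow [([305.0, 229.0], 0.78)]
holder_red [([200.0, 220.0], 0.7)]
holder_blue [([255.0, 225.0], 0.89), ([339.0, 186.0], 0.73)]
holder_green [([158.0, 215.0], 0.96)]
holder_yellow [([307.0, 234.0], 0.83), ([339.0, 187.0], 0.75)]
bench_rack [([233.0, 228.0], 0.93)]
carrier [([337.0, 187.0], 0.88)]
side {'fx': 466.432, 'fy': 466.432, 'cx': 278.007, 'cy': 212.685, 'k1': -0.147, 'R': [[0.961, -0.277, -0.017], [-0.159, -0.502, -0.85], [0.227, 0.82, -0.526]], 't': [-0.564, 0.125, 0.821]}
cell_red [([383.0, 254.0], 0.98), ([325.0, 245.0], 0.93), ([250.0, 295.0], 0.87), ([365.0, 233.0], 0.82)]
cell_blue [([306.0, 223.0], 0.77)]
cell_green [([345.0, 269.0], 0.85)]
cell_yellow [([288.0, 205.0], 0.76), ([344.0, 272.0], 0.17)]
holder_red [([320.0, 253.0], 0.73), ([322.0, 248.0], 0.17)]
holder_blue [([307.0, 230.0], 0.76)]
holder_green [([349.0, 274.0], 0.98)]
holder_yellow [([291.0, 208.0], 0.62)]
bench_rack [([315.0, 241.0], 0.65)]
carrier [([215.0, 220.0], 0.82)]
```

View pics/scene0.png

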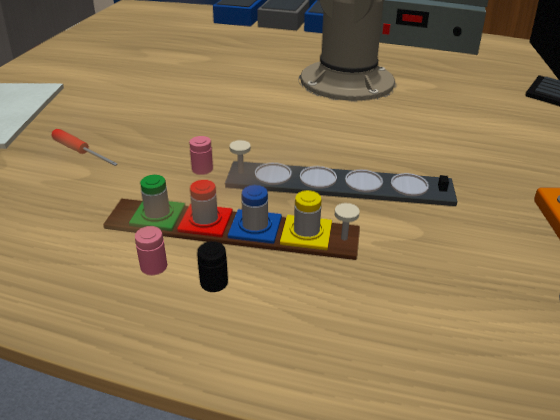

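View pics/side0.png

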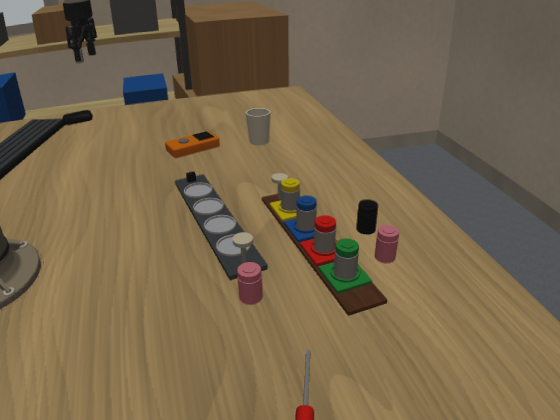

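The scene view shows the rack's white disc at (347,212), and from there the order is yellow (308,215), blue (255,210), red (204,203), green (155,200). The carrier's white disc is at (240,147), and its cups from there are (273,174), (318,178), (364,181), (410,185).

Red candidates are (204,203), which is a red-capped steel cell in the red holder, pink at (152,250) and (201,155), and black at (213,267). The one in the red holder fits the description. I'll confirm it in a wrist crop.

```bash
cat > h.py <<'E'
from station import *
import numpy as np, cv2
from scipy.optimize import least_squares
from scipy.spatial.transform import Rotation as Rn
def proj(k,X):
    c=np.asarray(X)@np.array(k['R']).T+k['t']; s=c[:,:2]/c[:,2:]
    s=s*(1+k['k1']*(s**2).sum(1,keepdims=True))
    return s*[k['fx'],k['fy']]+[k['cx'],k['cy']]
def world(p,P):
    x,y,a=p; P=np.asarray(P,float); c,s=np.cos(a),np.sin(a)
    return np.c_[x+c*P[:,0]-s*P[:,1], y+s*P[:,0]+c*P[:,1], P[:,2]]
def fit(obs,p0): # obs: list of (calib, local pts, pixels)
    f=lambda p:np.concatenate([(proj(k,world(p,P))-np.array(u)).ravel() for k,P,u in obs])
    r=least_squares(f,p0,loss='soft_l1',f_scale=2.); return r.x,f(r.x).reshape(-1,2)
Y=[120,40,-40,-120]
CAP=[(0,y/1e3,.0795) for y in Y]; RD=[(0,.178,.053)]
CUP=[(0,y/1e3,.012) for y in Y[::-1]]; CD=[(0,-.178,.055)]
E
python3 - <<'E'
from h import *
a,b=calibration("scene"),calibration("side")
best=None
for name,P,us,ud in (("rack",CAP+RD,[(308,198),(255,191),(203,186),(153,181),(347,212)],[(291,183),(306,201),(325,221),(347,244),(280,178)]),
 ("carrier",CUP+CD,[(273,174),(318,178),(364,181),(410,185),(240,147)],[(233,245),(220,225),(209,207),(198,190),(243,240)])):
    rs=[fit([(a,P,us),(b,P,ud)],[.6,0.1,g]) for g in(0,1.5,3,-1.5)]
    p,r=min(rs,key=lambda t:abs(t[1]).sum()); print(name,p.round(4).tolist(),r.round(1).tolist())
print(np.linalg.inv(np.array(a['R']))@-np.array(a['t']))
k=calibration("wrist");print({x:np.round(v,3).tolist() for x,v in k.items()})
print((-np.array(k['R']).T@np.array(k['t'])).round(3))
# look-alikes
for n,u,v in(("pink1",(152,268),(386,256)),("black",(213,285),(367,229)),("pink2",(201,169),(250,297))):
    print(n,fit([(a,[(0,0,0)],[u]),(b,[(0,0,0)],[v])],[.6,.1,0])[0].round(3))
E
```

```text
rack [0.6394, -0.0754, 0.1026] [[0.4, -1.3], [-0.3, -0.1], [-0.4, -0.7], [-0.4, -1.1], [-0.4, 3.6], [-1.0, -1.8], [0.4, -1.9], [0.3, -1.3], [0.2, -0.4], [-0.5, 2.5]]
carrier [0.4669, 0.0681, 0.1457] [[0.4, 0.5], [0.4, 0.1], [-0.1, 0.8], [-0.4, 0.6], [0.6, 4.2], [0.1, 0.8], [-0.2, -0.0], [-0.8, -0.2], [-0.0, 0.7], [-0.4, 3.4]]
[1.25801516 0.17345587 0.53232871]
{'fx': 296.616, 'fy': 296.616, 'cx': 278.38, 'cy': 204.986, 'k1': -0.008, 'R': [[0.309, 0.951, -0.001], [0.903, -0.294, 0.313], [0.297, -0.097, -0.95]], 't': [-0.675, -0.041, 0.381]}
[0.133 0.667 0.374]
pink1 [ 0.755 -0.154  0.   ]
black [ 0.761 -0.057  0.   ]
pink2 [ 0.485 -0.189  0.   ]
```

```bash
cat >> h.py <<'E'
def ori(yaw): # tool y along world angle yaw, z down
    y=np.array([np.cos(yaw),np.sin(yaw),0]); z=np.array([0,0,-1.]); x=np.cross(y,z)
    return Rn.from_matrix(np.c_[x,y,z]).as_quat(scalar_first=True)
E
python3 - <<'E'
from h import *
R=np.array([.6394,-.0754,.1026]);C=np.array([.4669,.0681,.1457])
for off in(0,np.pi):
    for p,L in((R,CAP),(C,CUP)):
        for w in world(p,L):
            for z in(.05,.16):
                q=inverse_kinematics([w[0],w[1],z],ori(p[2]+off)); print(off>0,w.round(3),z,None if q is None else np.round(q,2))
movep([.58,-.03,.30],ori(.12)) if inverse_kinematics([.58,-.03,.30],ori(.12)) is not None else movep([.58,-.03,.30],ori(.12+np.pi))
k=calibration("wrist");im=camera("wrist");cv2.imwrite("pics/w0.png",im)
for n,p,L in(("rack",R,CAP),("car",C,CUP)): print(n,proj(k,world(p,L)).round().tolist())
print(state()['t'],state()['q'])
E
```

```text
False [0.627 0.044 0.08 ] 0.05 [-0.52  0.7   0.5   1.83 -0.47  0.73  0.34]
False [0.627 0.044 0.08 ] 0.16 [-0.59  0.55  0.58  1.78 -0.37  0.92  0.26]
False [ 0.635 -0.036  0.08 ] 0.05 [-0.38  0.7   0.48  1.81 -0.46  0.74  0.45]
False [ 0.635 -0.036  0.08 ] 0.16 [-0.48  0.57  0.61  1.76 -0.4   0.93  0.41]
False [ 0.643 -0.115  0.08 ] 0.05 [-0.27  0.73  0.51  1.77 -0.49  0.77  0.59]
False [ 0.643 -0.115  0.08 ] 0.16 [-0.43  0.64  0.75  1.72 -0.51  0.98  0.62]
False [ 0.652 -0.195  0.08 ] 0.05 [-0.23  0.81  0.65  1.71 -0.63  0.84  0.8 ]
False [ 0.652 -0.195  0.08 ] 0.16 [-0.41  0.78  0.97  1.66 -0.72  1.09  0.88]
False [ 0.484 -0.051  0.012] 0.05 [-0.46  0.54  0.55  2.17 -0.53  0.56  0.63]
False [ 0.484 -0.051  0.012] 0.16 [-0.67  0.36  0.79  2.12 -0.36  0.79  0.49]
False [0.473 0.029 0.012] 0.05 [-0.5   0.49  0.38  2.2  -0.36  0.52  0.3 ]
False [0.473 0.029 0.012] 0.16 [-0.7   0.3   0.6   2.14 -0.24  0.77  0.21]
False [0.461 0.108 0.012] 0.05 [-0.64  0.48  0.34  2.19 -0.33  0.51  0.1 ]
False [0.461 0.108 0.012] 0.16 [-0.78  0.28  0.49  2.14 -0.19  0.76 -0.02]
False [0.449 0.187 0.012] 
[... 863 characters left out ...]
 2.13 -0.77  0.97 -2.22]
True [0.473 0.029 0.012] 0.05 [-1.06  0.97  1.26  2.22 -1.22  1.   -2.03]
True [0.473 0.029 0.012] 0.16 [-1.14  0.61  1.29  2.16 -0.75  0.94 -2.4 ]
True [0.461 0.108 0.012] 0.05 [-0.21  0.46 -0.18  2.17  0.16  0.52  2.77]
True [0.461 0.108 0.012] 0.16 [-0.34  0.26 -0.03  2.11  0.01  0.77  2.91]
True [0.449 0.187 0.012] 0.05 [-0.32  0.48 -0.24  2.13  0.21  0.55  2.57]
True [0.449 0.187 0.012] 0.16 [-0.4   0.29 -0.15  2.07  0.06  0.78  2.71]
rack [[328.0, 120.0], [323.0, 189.0], [319.0, 249.0], [315.0, 301.0]]
car [[210.0, 174.0], [204.0, 116.0], [198.0, 49.0], [190.0, -26.0]]
3.8667 [-0.63231501  0.33087046  0.73853817  1.76234349 -0.24298941  1.14214594
  0.303129  ]
```

View pics/w0.png

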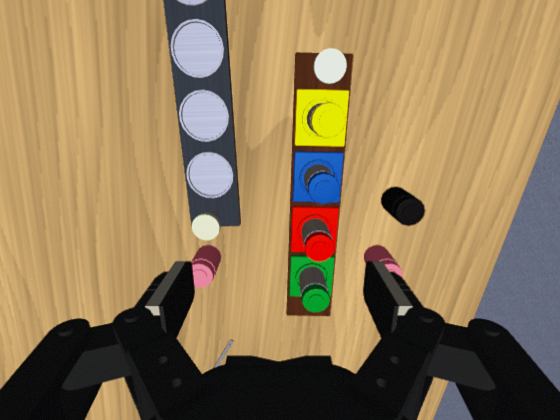

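The wrist view shows caps at yellow (327,119), blue (323,187), red (319,245) and green (316,297), with the rack disc at (330,66). The cups at (210,174), (204,116), (198,49) match the prediction. I'll refine the fit and make the confirming crop.

```bash
python3 - <<'E'
from h import *
a,b,w=calibration("scene"),calibration("side"),calibration("wrist")
RD=[(0,.178,.063)];CD=[(0,-.178,.067)]
R,r=fit([(a,CAP+RD,[(308,198),(255,191),(203,186),(153,181),(347,212)]),(b,CAP+RD,[(291,183),(306,201),(325,221),(347,244),(280,178)]),
 (w,CAP+RD,[(327,119),(323,187),(319,245),(316,297),(330,66)])],[.6394,-.0754,.1026]);print(R.round(4),r.round(1).tolist())
Rw,r=fit([(w,CAP+RD,[(327,119),(323,187),(319,245),(316,297),(330,66)])],R);print('wrist only',Rw.round(4),r.round(1).tolist())
C,r=fit([(a,CUP+CD,[(273,174),(318,178),(364,181),(410,185),(240,147)]),(b,CUP+CD,[(233,245),(220,225),(209,207),(198,190),(243,240)]),
 (w,CUP[:3]+CD,[(210,174),(204,116),(198,49),(205,227)])],[.4669,.0681,.1457]);print(C.round(4),r.round(1).tolist())
np.savez("p.npz",R=R,C=C,Rw=Rw)
im=cv2.imread("pics/w0.png")[40:330,180:440];cv2.imwrite("pics/w0c.png",cv2.resize(im,None,fx=2,fy=2,interpolation=3))
E
```

```text
[ 0.6396 -0.0746  0.1009] [[0.9, -1.1], [0.2, 0.1], [0.1, -0.6], [0.0, -1.0], [0.7, -1.6], [-0.9, -2.0], [0.4, -2.2], [0.2, -1.6], [0.0, -0.7], [-0.4, -1.7], [1.4, 0.4], [0.5, 1.3], [0.2, 3.2], [-0.6, 3.7], [-0.2, -1.1]]
wrist only [ 0.6392 -0.0732  0.1038] [[0.9, -0.8], [0.2, 0.2], [0.1, 2.3], [-0.5, 2.9], [-0.8, -2.5]]
[0.4671 0.0678 0.148 ] [[0.2, 0.7], [0.2, 0.2], [-0.3, 0.8], [-0.6, 0.5], [0.1, -1.6], [0.4, 0.8], [-0.0, 0.0], [-0.7, -0.2], [-0.0, 0.8], [-0.4, -2.2], [0.0, 0.3], [0.2, -0.4], [-0.3, 0.2], [0.1, -0.0]]
```

View pics/w0c.png

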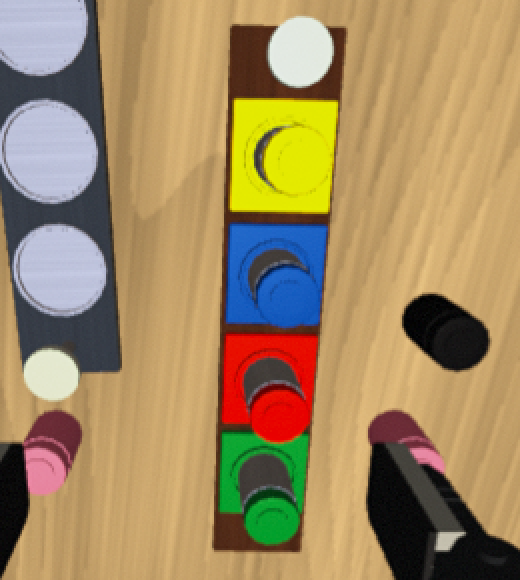

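The crop confirms it: red at wrist (319,245) is a steel cell with a red cap in the red holder. The pinks and black stand loose off the rack. The order is yellow, blue, red, green. I'll start with yellow.

```bash
cat >> h.py <<'E'
def transfer(i):
    d=np.load("p.npz");R,C=d['R'],d['C'];g=world(R,CAP)[i];c=world(C,CUP)[i];oR,oC=ori(R[2]),ori(C[2])
    movep([g[0],g[1],.16],oR); move_linear([g[0],g[1],.10])
    hit=move_linear([g[0],g[1],.047],velocity=.08,guard=8); close(); s=state()
    print(i,'hit',hit,'gap',round(float(s['finger_gap']),3),'F',s['finger_force'],'z',s['ee_pos'][2],s['contact_force'].round(1))
    move_linear([g[0],g[1],.15],velocity=.1); print(' lifted gap',state()['finger_gap'],state()['contact_force'].round(1))
    move_linear([c[0],c[1],.15],oC,velocity=.2); move_linear([c[0],c[1],.055],velocity=.1); wait(.2)
    hit=move_linear([c[0],c[1],.037],velocity=.015,guard=4); s=state()
    print(' place hit',hit,s['ee_pos'].round(4),s['contact_force'].round(1),c.round(4))
    return hit
E
python3 - <<'E'
from h import *
transfer(0); cv2.imwrite("pics/s1.png",cv2.resize(camera("scene")[120:300,80:480],None,fx=2,fy=2,interpolation=2)); print(state()['t'])
E
```

```text
0 hit False gap 0.454 F 60.23633586766664 z 0.04762550079627876 [-0.8  0.7  5. ]
 lifted gap 0.45102125490668815 [-0.2 -0.7 -2.8]
 place hit True [ 0.4847 -0.0509  0.0415] [-1.4 -0.   6.2] [ 0.4848 -0.0509  0.012 ]
10.8167
```

View pics/s1.png

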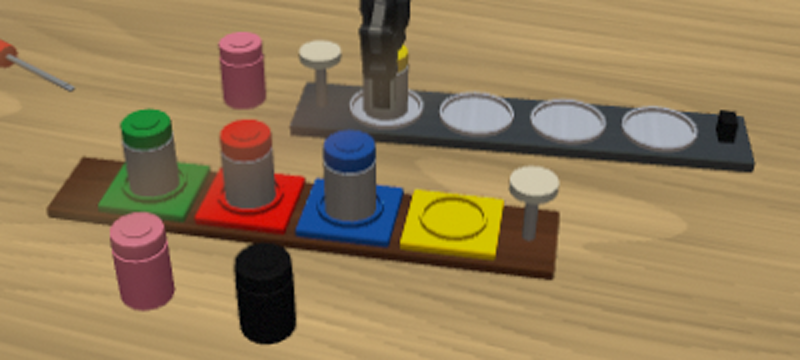

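Yellow stands upright in the first cup, shown at crop pixel (387,85). I'll release it and do the others, stopping if anything reads wrong.

```bash
cat >> h.py <<'E'
def release():
    gripper_open(); p=state()['ee_pos']; move_linear([p[0],p[1],.16],velocity=.12)
E
python3 - <<'E'
from h import *
release()
for i in(1,2,3):
    ok=transfer(i); z=state()['ee_pos'][2]
    if not ok or abs(z-.0415)>.003: print("STOP");break
    release()
p=state()['ee_pos']; movep([.6,.25,.3],ori(.12))
print(state()['t'])
a=cv2.resize(camera("scene")[130:270,90:490],None,fx=2,fy=2,interpolation=2)
b=cv2.resize(camera("side")[150:300,150:350],None,fx=2,fy=2,interpolation=2)
b=cv2.copyMakeBorder(b,0,0,0,400,cv2.BORDER_CONSTANT)
cv2.imwrite("pics/end.png",np.vstack([a,b]))
E
```

```text
1 hit False gap 0.45 F 60.26694660424255 z 0.04764151138835082 [0.7 0.6 4.6]
 lifted gap 0.4533929636187054 [-0.6  1.  -1.8]
 place hit True [0.473  0.0283 0.0416] [-1.3  0.2  6.8] [0.473  0.0283 0.012 ]
2 hit False gap 0.454 F 60.244817353086546 z 0.04762856373420997 [-0.4  1.6  4.7]
 lifted gap 0.45241837346926 [ 0.1 -0.6 -2.1]
 place hit True [0.4612 0.1074 0.0415] [-1.3  0.1  5.9] [0.4612 0.1074 0.012 ]
3 hit False gap 0.453 F 60.26751558878459 z 0.047661561749437614 [-0.2  0.7  4.2]
 lifted gap 0.4481962302536787 [ 0.  -0.8 -2.2]
 place hit True [0.4494 0.1865 0.0415] [-0.9 -0.2  6.8] [0.4494 0.1865 0.012 ]
41.7333
```

View pics/end.png

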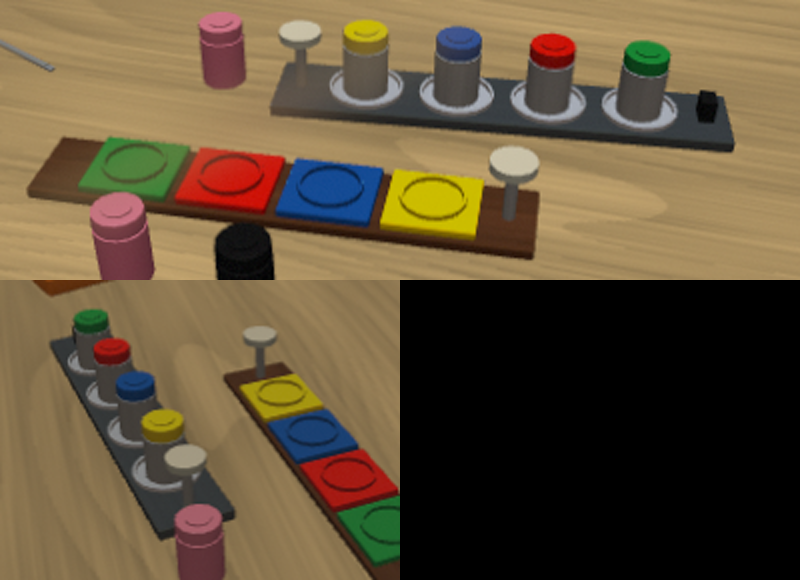

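All four stand upright in their cups. From the carrier's disc (300,35) the order is yellow (365,60), blue (458,70), red (551,75), green (645,80).

```bash
python3 -c "
from station import *
print(job_done())"
```

```text
the job is handed in; nothing more can be done
None
```

The four cells now stand upright in the carrier cups in measuring order from the white disc (yellow, blue, red, green), and the job was handed in at about 42 s of the 96 s allowed.

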